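Set the spacer sleeve and bring the swing lever level over its setup fixture

ROBOT

A 6-joint arm with a two-finger parallel gripper is mounted at the origin on the work surface. World frame = base frame: x ahead of the robot, y to its left, z up, the work surface at z = 0. Lengths are in m, angles in degrees, forces in N, time in s.
With the tool pointing down it reaches from about 0.4 to 0.825 m from the base axis. Payload 7 kg.
Tool frame: the origin (TCP) lies on the centre line of the jaws, within the pads' length; the fingertips stand 11 mm ahead of it and the grasp point (between the pads) lies 8 mm behind it; z points along the fingers, y is the line along which they close (so a half turn about z gives the same grasp; the last joint's range is limited). The gripper opens to 88 mm and grips with 3 to 60 N. Pads are 19 mm wide; open, the fingers measure 130 mm over their backs; the gripper's body (78 mm by 193 mm) begins 47 mm behind the grasp point.
Start: joints at [-52.019, 20.546, 0.682, 0, -70.136, -16.507], TCP at [0.247, -0.628, 0.238] pointing down, gripper open.
Joint ranges: [-176.03, 176.03], [-82.01, 121.73], [-58.28, 71.71], [-173.87, 95.51], [-174.79, -0.11], [-173.66, 173.66]. Speed limits (degrees/s): [136.94, 136.94, 172.46, 180, 180, 180].

INTERFACE

Orientations are given as [roll, pitch, yaw] about the fixed x, y, z axes, in that order (R = Rz(yaw) Ry(pitch) Rx(roll)).
In Python, from plant import r, capture, camera_model, job gives the robot as it stands.
- The arm moves only by the tool drive_tool, never from a script. Its argument "increments" is a list that holds one entry, the list of rows, each a list of 5 numbers: the gripper's target within -1 to 1 (fully open at 1, half-way at 0, shut at -1), then the shift along the tool's x, y, z scaled (see below), then the turn about the tool's z scaled (see below). In form: [[[gripper, tx, ty, tz, roll], ...]]. A call has 1 to 5 rows; each row is the pose to reach, as a shift and turn from the pose commanded when the call began, along the tool's axes at that moment, turning the shorter way round; what a row does not reach only later rows make up. The controller multiplies each number of a shift by 120 mm and each number of a turn by 360 degrees. A row lasts 1/8 s, in which the tool goes at most 62.5 mm and 10.7 degrees, less where a joint would pass 70% of its speed; a pose out of reach is approached as far as the arm can. A call with a number of a shift or a turn outside -1 to 1 is refused whole. A call with a gripper value outside its range is refused whole. The fingers move at their own pace and stop on an object; "squeeze" is the grip in N (left out, the last holds). Time passes only in rows, so rows that repeat a pose let the fingers close. It gives the time, the measured TCP pose, the force, the opening and the grip force at its end, in the units of the state.
- r.get_state(): the state, without advancing time (a new reading comes with each control period).
- capture(name): name is "scene" or "top"; returns the picture (480x640x3 uint8, red, green, blue); there is no depth.
- camera_model(name): a dict with "camera_matrix" (3x3 intrinsics, pixels), "rvec" (rotation vector, rad) and "tvec" (3), from world to camera coordinates, as OpenCV has them. Camera axes: x right, y down, z forward; pixel columns grow to the right and rows downward; lengths in m; the calibration is good to about 2 mm. A picture is of the moment at which its call begins. camera_model takes no time and is no camera call.
- job.close_job(): hands the job in; it is judged then, once.
The state is a dict: "time_s": time; "joints": joint angles; "qd": joint speeds; "joint_torque": joint torques, N m; "tcp_pos": TCP position; "eef_rot": TCP orientation; "contact_force": force on the tool from outside, world axes, zero at the start; "moment": the same for the moment, N m; "gripper_width": finger opening in m; "gripper_force": force on a finger pad.
Only numpy, scipy, OpenCV 4.12 (cv2) and the standard library are available. Lean on these libraries where they do the work, as an engineer would, in place of code of your own. Each camera call takes 0.05 s, during which the arm holds its last target. There are 200 camera calls.

TASK

Slide the sleeve whose bore fits the setup fixture's pin all the way down onto the plate and let go of it; the sleeve that is too tight for the pin stays standing on the bench, off the fixture. Then grip the cast swing lever at its balance point, lift it, and hold it level and still above the fixture, ready to be lowered: its bore straight above the pin, its tail eye above the rest block, its underside about 5 cm above the pin's top. Finish while still holding it there, and leave the other things on the bench where they are.

Things in the scene. Friction and masses are not known exactly. Their poses are not given: they have to be found in the camera images.
- pin (a point): Fixture's gauge pin: steel, upright, 16 mm diameter, 48 mm tall, its top 5 mm tapered to 9 mm. This point is on its axis at its foot, on top of the fixture's plate (12 mm above the bench). The pin stands at one end of a fixed dark steel plate 270 x 80 x 12 mm, the rest block at the other. x: from pin to rest block, z up.
- rest (a point): Fixture's tail rest: steel block 34 x 40 mm with a low lip on either side, standing on the same plate. This point is the centre of its flat top, 42 mm above the bench (lips 7 mm higher), 200 mm from the pin along the fixture's x.
- sleeve_wide_mid (a point): Sleeve that fits: plain steel ring, 40 mm outside diameter, 30 mm tall, bore 19 mm. Loose, about 0.2 kg, standing on the bench. This point is its centre, half-way up (15 mm above its underside); z up along the bore.
- sleeve_narrow_mid (a point): Sleeve that is too tight: same steel, outside diameter and height (40 x 30 mm), bore only 10 mm. Loose, standing on the bench. This point is its centre, half-way up; z up along the bore.
- lever_balance (a point): Balance point of the cast aluminium swing lever, on its bar's centre line 26 mm above its underside, 52.5 mm from the axis of the heavy boss (52 mm diameter, 40 tall, bore 22) and 147.5 mm from the tail eye's axis (26 diameter, 36 tall). The bar is 22 mm wide here, 16 to 36 mm above the underside, thinner from 53 mm further on. Loose, 0.36 to 0.63 kg, lies on the bench. x: boss to tail, z up.
- lever_bore (a point): Centre of the swing lever's boss bore, at the lever's underside; same axes as the balance point.
- lever_tail (a point): Centre of the swing lever's tail eye, at the lever's underside, 200 mm from the bore; same axes.
- fixture: The whole fixture, fixed to the bench; origin under the middle of its plate, x from pin to rest.
- swing_lever: The whole swing lever; origin at its underside midway between bore and tail eye, x from boss to tail.
- rotor_a: Bystander: black motor rotor, 38 mm diameter, 30 mm tall with its shaft end; origin under its centre.
- rotor_b: Bystander: another such rotor, 38 mm diameter, 30 mm tall; origin under its centre.
- pulley: Bystander: grooved aluminium pulley, 48 mm diameter, 27 mm tall; origin under its centre.
- nest: Bystander: white plastic C-shaped nest, about 58 mm across, 18 mm tall; origin under its centre.
- marker: Bystander: white marker pen, 16 mm thick, about 130 mm long, lying; origin under its centre, x along it.
- spanner: Bystander: steel spanner, 160 mm long, lying; x along it.
- sleeve_wide: The fitting sleeve as a whole; origin under its centre.
- sleeve_narrow: The tight sleeve as a whole; origin under its centre.
Things that resemble listed ones, but are neither listed nor needed, are in the scene too. Leave any blue look-alike of the sleeve_narrow alone.

How it is judged (in metres and radians):
On the way, in this order (a step that is already met when the one before it is completed fails the run):
1. the fitting sleeve sits fully down on the pin, let go (horizontal distance between sleeve_wide_mid and pin below 0.004 m and z of sleeve_wide_mid in the frame of pin below 0.018 m and angle between sleeve_wide_mid's own z axis and vertical below 0.08 rad and contact force between sleeve_wide and the fingers below 0.1 N), for 0.2 s.
2. the swing lever is gripped at its balance point and lifted clear of the bench, the sleeve still seated (horizontal distance between sleeve_wide_mid and pin below 0.004 m and z of sleeve_wide_mid in the frame of pin below 0.018 m and angle between sleeve_wide_mid's own z axis and vertical below 0.08 rad and contact force between swing_lever and the fingers above 2 N and x of the grasp point in the frame of lever_balance between -0.018 and 0.018 m and height (world z) of each of lever_bore, lever_tail above 0.03 m), for 0.2 s.
At the end, for the whole second after the job is handed in: Lever held still, gripped within 18 mm of its balance point, level within 4 deg, bore within 12 mm of pin axis, tail within 20 mm of rest, underside 20-90 mm above pin top, touching only the gripper; wide sleeve seated (4 mm sideways, 3 mm up) and tight sleeve upright on the bench off the fixture (horizontal distance between sleeve_wide_mid and pin below 0.004 m and z of sleeve_wide_mid in the frame of pin below 0.018 m and angle between sleeve_wide_mid's own z axis and vertical below 0.08 rad and contact force between swing_lever and the fingers above 2 N and x of the grasp point in the frame of lever_balance between -0.018 and 0.018 m and angle between lever_balance's own z axis and vertical below 0.07 rad and horizontal distance between lever_bore and pin below 0.012 m and horizontal distance between lever_tail and rest below 0.02 m and z of lever_bore in the frame of pin between 0.068 and 0.138 m and linear speed of swing_lever below 0.02 m/s and angular speed of swing_lever below 0.1 rad/s and contact force between each of swing_lever, sleeve_narrow and fixture below 0.1 N and contact force between swing_lever and sleeve_wide below 0.1 N and height (world z) of sleeve_narrow_mid below 0.02 m and angle between sleeve_narrow_mid's own z axis and vertical below 0.1 rad and contact force between sleeve_narrow and the fingers below 0.1 N); the arm keeps its last pose, push and grip.
It fails at once if a bystander is moved more than 30 mm (distance of any of rotor_a, rotor_b, pulley, nest, marker, spanner from where it was at the start of the episode above 0.03 m).
It also fails if it takes over 53 s, if anything falls off the work surface, if the arm or the gripper's body presses on something with over 40 N, if the wrist force passes 120 N, or if a joint passes its speed limit or range.

## Working session

There is one attempt and no reset: what is moved stays moved. The work goes in short steps, Python scripts to look and compute and a tool call to move; the robot and the scene stay as the last step left them, time stands still between calls to the robot, and variables do not carry over. Pictures are saved under pics/ and viewed, at most 10 in all, crops included, and the job is handed in when it is done.

Besides the shell and the picture viewer there is one more tool, called as name([rows], argument=value, ...), one row to a line, values as JSON. drive_tool: Moves the arm, as the interface text tells. Its arguments: {"type":"object","properties":{"increments":{"type":"array"},"squeeze":{"type":"number"}},"required":["increments"]}

```bash
ls; mkdir -p pics; python3 - <<'E'
from plant import r,capture,camera_model,job
import cv2,json
for n in("scene","top"):
    im=capture(n); cv2.imwrite(f"pics/{n}0.png",im[:,:,::-1])
    m=camera_model(n); print(n,m)
print(r.get_state())
E
```

```text
pics
scene {'camera_matrix': array([[612.57403943,   0.        , 320.82824932],
       [  0.        , 612.57403943, 241.29735564],
       [  0.        ,   0.        ,   1.        ]]), 'rvec': array([ 1.29950255,  2.29272877, -0.86043958]), 'tvec': array([ 0.2135167 , -0.33790924,  1.68465951])}
top {'camera_matrix': array([[548.21261995,   0.        , 323.26168252],
       [  0.        , 548.21261995, 247.40464409],
       [  0.        ,   0.        ,   1.        ]]), 'rvec': array([ 2.16816786, -2.1901921 ,  0.10102277]), 'tvec': array([0.06036899, 0.55925763, 1.23474213])}
{'time_s': 0.1, 'joints': array([-5.20179471e+01,  2.05879576e+01,  6.39308281e-01, -1.80899614e-02,
       -7.01367555e+01, -1.65077813e+01]), 'qd': array([ 0.00113086, -0.08211408,  0.10169621,  0.10289278, -0.02319528,
        0.00408238]), 'joint_torque': array([-2.15416549e-03, -5.84163165e+01,  2.93753135e+01,  7.01555416e+00,
        1.01792993e-02, -6.19488196e-05]), 'tcp_pos': array([ 0.24693725, -0.62775211,  0.23671036]), 'eef_rot': array([ 1.79913283e+02, -7.96401393e-03, -1.58531882e+02]), 'contact_force': array([ 0.42288522,  0.4300125 , -0.95061517]), 'moment': array([ 0.01483841,  0.02049368, -0.00037284]), 'gripper_force': 0.0, 'gripper_width': 0.08749663088669583}
```

View pics/scene0.png

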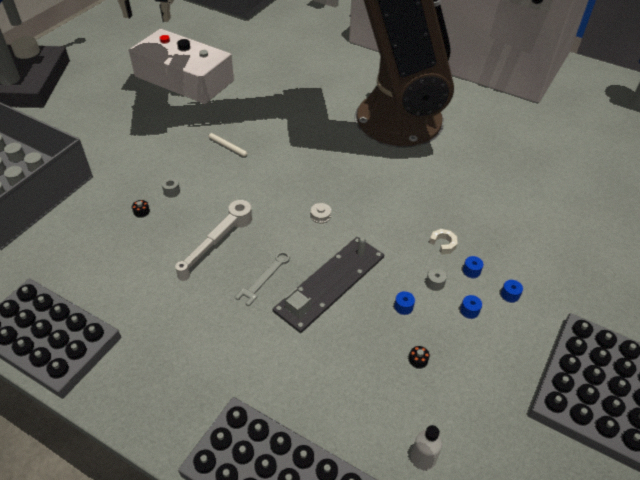

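View pics/top0.png

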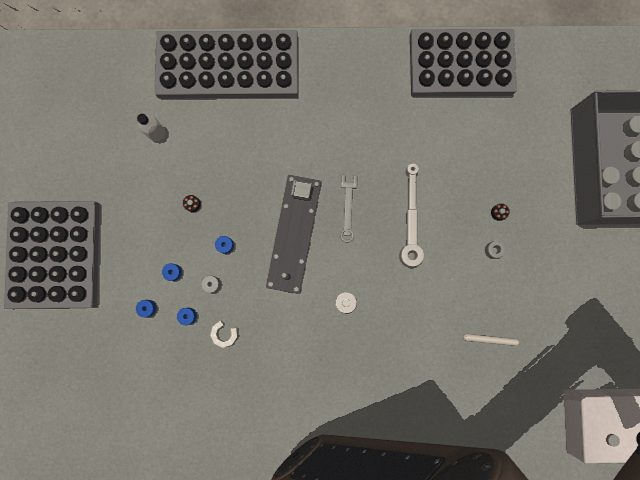

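Two grey candidates appear in the top view: (495,250), whose bore looks large, and (210,284), whose bore looks small. The blue rings are look-alikes. I'll confirm in an enlarged composite that also shows the pin, rest block and lever ends.

```bash
python3 - <<'E'
import cv2,numpy as np
im=cv2.imread("pics/top0.png")
def c(u,v,s=20): return cv2.resize(im[v-s:v+s,u-s:u+s],(260,260),interpolation=cv2.INTER_CUBIC)
a=np.hstack([c(495,250),c(210,284),c(286,276)]);b=np.hstack([c(302,189),c(412,255),c(412,170)])
cv2.imwrite("pics/crop1.png",np.vstack([a,b]))
E
```

```text
(no output)
```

View pics/crop1.png

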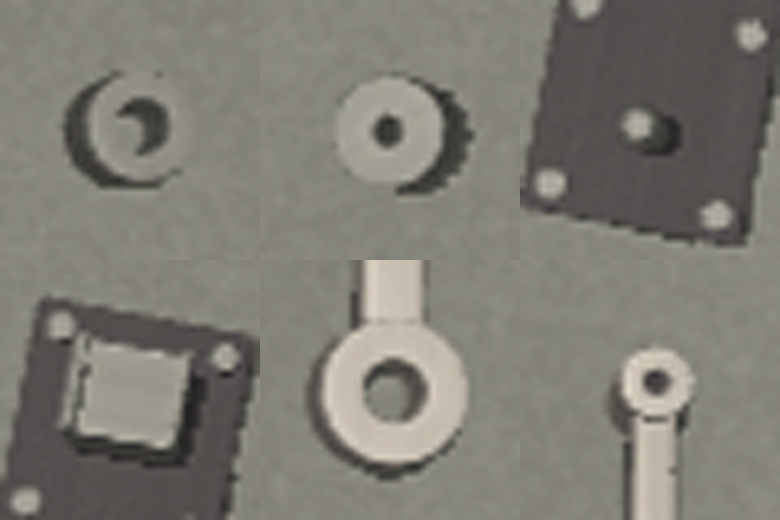

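Crop readings (top camera): the left ring has the ~20 mm bore, so it is the fitting sleeve, top centre (495.6,249.2). The second ring's bore is ~11 mm, so it is the tight sleeve, at (210,284). Pin top is at (283.7,274.8), rest top (301.5,188.8), boss top (412.1,254.8) and tail top (412.6,168).

```bash
cat >h.py <<'E'
import numpy as np,cv2
from plant import r,capture,camera_model,job
def cam(n):
    m=camera_model(n);return m["camera_matrix"],cv2.Rodrigues(m["rvec"])[0],m["tvec"]
def at(n,uv,z):
    K,R,t=cam(n);d=R.T@np.linalg.inv(K)@np.array([uv[0],uv[1],1.]);c=-R.T@t
    return c+d*(z-c[2])/d[2]
def pix(n,p):
    K,R,t=cam(n);q=K@(R@np.array(p,float)+t);return q[:2]/q[2]
E
python3 - <<'E'
from h import *
d=dict(wide=((495.6,249.2),.03),narrow=((209.7,283.9),.03),pin=((283.7,274.8),.06),rest=((301.5,188.8),.042),boss=((412.1,254.8),.04),tail=((412.6,168),.036),
 s1=((266+(587-520)/6.5,256+5/6.5),.012),s2=((266+231/6.5-.4,256+35/6.5-.4),.012),
 c1=((266+29/6.5-.4,256+183/6.5-.4),.012),c2=((266+196/6.5-.4,256+215/6.5-.4),.012),c3=((282+61/6.5-.4,169+65/6.5-.4),.012),c4=((282+225/6.5-.4,169+97/6.5-.4),.012),
 rotb=((500.5,212),.03),rota=((191,203),.03),pulley=((345.5,303),.027))
P={k:at("top",*v) for k,v in d.items()}
for k,v in P.items(): print(k,v.round(4),pix("scene",v).round(1))
for a,b in(("pin","rest"),("boss","tail")):
    e=P[b]-P[a];print(a,np.hypot(*e[:2]),np.degrees(np.arctan2(e[1],e[0])))
im=cv2.imread("pics/scene0.png")
o=[]
for k in("wide","pin","rest","boss","tail"):
    u,v=np.round(pix("scene",P[k])).astype(int);c=cv2.resize(im[v-16:v+16,u-16:u+16],(256,256),interpolation=cv2.INTER_CUBIC)
    x,y=((pix("scene",P[k])-[u-16,v-16]+.5)*8).astype(int);cv2.drawMarker(c,(int(x),int(y)),(0,0,255),0,14,1);o.append(c)
o.append(o[0]*0);cv2.imwrite("pics/crop2.png",np.vstack([np.hstack(o[:3]),np.hstack(o[3:])]))
E
```

```text
wide [ 0.5513 -0.3397  0.03  ] [169.7 182.8]
narrow [0.4787 0.3135 0.03  ] [435.9 274.3]
pin [0.4965 0.1434 0.06  ] [361.1 238.6]
rest [0.6932 0.1032 0.042 ] [296.2 299.6]
boss [ 0.5396 -0.1464  0.04  ] [238.8 207.1]
tail [ 0.7406 -0.1532  0.036 ] [180.  265.5]
s1 [0.5402 0.1636 0.012 ] [358.3 270.3]
s2 [0.5299 0.1062 0.012 ] [337.4 256.5]
c1 [0.478  0.1781 0.012 ] [377.6 254.1]
c2 [0.4661 0.119  0.012 ] [356.4 240.1]
c3 [0.7236 0.1286 0.012 ] [299.1 324.6]
c4 [0.7113 0.0696 0.012 ] [277.5 307.7]
rotb [ 0.6371 -0.3542  0.03  ] [140.5 202.3]
rota [0.6649 0.3579 0.03  ] [418.3 349.6]
pulley [0.4323 0.0055 0.027 ] [320.5 207.3]
pin 0.20077753761860137 -11.563563721230281
boss 0.20107440379516983 -1.9208306575721863
```

View pics/crop2.png

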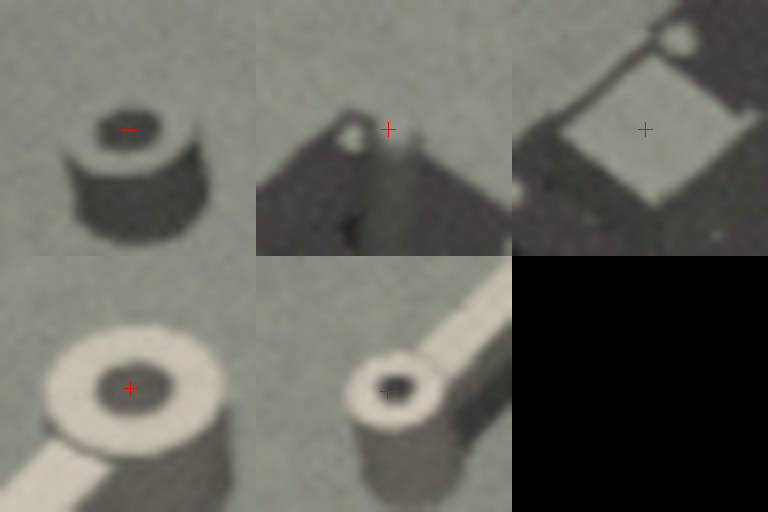

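Both cameras agree within about 1 px: all projected marks land on the feature centres, except that pin, rest and tail sit ~1 px to the right. I'll fuse the two views and plan the approach to the fitting sleeve.

```bash
cat >>h.py <<'E'
from scipy.spatial.transform import Rotation as Ro
def go(p,yaw=None):
    s=r.get_state();e=s["eef_rot"];R=Ro.from_euler("xyz",e,degrees=True).as_matrix()
    d=R.T@(np.array(p)-s["tcp_pos"])/.12
    t=0 if yaw is None else -((yaw-e[2]+90)%180-90)/360
    n=np.hypot(np.linalg.norm(d)*.12/.0625,0);print("t",round(s["time_s"],2),"tcp",s["tcp_pos"].round(4),"rot",e.round(2),"w",round(s["gripper_width"],4),"shift",d.round(4),"turn",round(t,4),"rows",round(n,1),round(abs(t)*360/10.7,1))
E
python3 - <<'E'
from h import *
from scipy.optimize import least_squares as L
d=dict(wide=(.03,(495.6,249.2),(169.8,182.8)),pin=(.06,(283.7,274.8),(362.0,238.8)),rest=(.042,(301.5,188.8),(297.4,299.7)),boss=(.04,(412.1,254.8),(239.3,207.1)),tail=(.036,(412.6,168),(181.1,265.3)))
P={k:L(lambda q:np.r_[pix("top",[*q,v[0]])-v[1],(pix("scene",[*q,v[0]])-v[2])*.8],[.5,0]).x for k,v in d.items()}
for k in P:print(k,P[k].round(4))
for a,b in(("pin","rest"),("boss","tail")):
    e=P[b]-P[a];l=np.hypot(*e);print(a,l,np.degrees(np.arctan2(e[1],e[0])),((P[a]+P[b])/2-e/l*.1).round(4))
e=P["tail"]-P["boss"];l=np.hypot(*e);print("bal",(P["boss"]+P["tail"])/2-e/l*(.1-.0525))
go([*P["wide"],.12])
E
```

```text
wide [ 0.5513 -0.3397]
pin [0.4963 0.1441]
rest [0.6927 0.1041]
boss [ 0.5394 -0.1461]
tail [ 0.7399 -0.1524]
pin 0.20043510339287957 -11.509908673970912 [0.4965 0.1441]
boss 0.20053608526755298 -1.8114716372936734 [ 0.5397 -0.1461]
bal [ 0.5921782  -0.14773811]
t 0.1 tcp [ 0.2469 -0.6278  0.2367] rot [ 1.7991e+02 -1.0000e-02 -1.5853e+02] w 0.0875 shift [-3.239   1.3046  0.9741] turn 0 rows 7.0 0.0
```

drive_tool([
  [[1,-0.45,0.18,0,0],[1,-0.9,0.36,0,0],[1,-1,0.4,0,0]],
], squeeze=25)

```text
time_s: 0.48
tcp_pos: [0.3431, -0.5374, 0.2373]
eef_rot: [180.0, 0.0, -158.4]
contact_force: [0.2, -0.5, 0.5]
gripper_width: 0.0875
gripper_force: 0.0
```

drive_tool([
  [[1,-0.45,0.18,0,0],[1,-0.9,0.36,0,0],[1,-1,0.4,0,0]],
])

```text
time_s: 0.85
tcp_pos: [0.4371, -0.4491, 0.2373]
eef_rot: [180.0, -0.0, -158.4]
contact_force: [-0.5, 0.1, 0.0]
gripper_width: 0.088
gripper_force: 0.0
```

drive_tool([
  [[1,-0.45,0.18,0.3,0],[1,-0.9,0.36,0.6,0],[1,-1,0.4,0.8,0],[1,-1,0.4,0.8,0]],
])

```text
time_s: 1.35
tcp_pos: [0.5284, -0.3612, 0.1384]
eef_rot: [179.8, -0.2, -158.5]
contact_force: [0.3, -0.0, 1.0]
gripper_width: 0.0877
gripper_force: 0.0
```

```bash
python3 -c "
from h import *
go([.5513,-.3397,.07])"
```

```text
t 1.35 tcp [ 0.5284 -0.3612  0.1384] rot [ 179.78   -0.23 -158.46] w 0.0877 shift [-0.2451  0.0942  0.5696] turn 0 rows 1.2 0.0
```

drive_tool([
  [[1,-0.25,0.09,0,0],[1,-0.25,0.09,0.5,0],[1,-0.25,0.09,0.6,0],[1,-0.25,0.09,0.6,0]],
])

```text
time_s: 1.85
tcp_pos: [0.5526, -0.3424, 0.0699]
eef_rot: [180.0, -0.1, -158.6]
contact_force: [-0.5, -0.4, 0.9]
gripper_width: 0.0877
gripper_force: 0.0
```

```bash
python3 - <<'E'
from h import *
go([.5513,-.3397,.016])
im=capture("scene");u,v=pix("scene",[.5513,-.3397,.05]).astype(int)
cv2.imwrite("pics/near1.png",cv2.resize(im[v-40:v+40,u-50:u+50,::-1],None,fx=7,fy=7,interpolation=cv2.INTER_CUBIC))
E
```

```text
t 1.85 tcp [ 0.5526 -0.3424  0.0699] rot [ 1.7998e+02 -8.0000e-02 -1.5857e+02] w 0.0877 shift [0.0014 0.025  0.4494] turn 0 rows 0.9 0.0
```

View pics/near1.png

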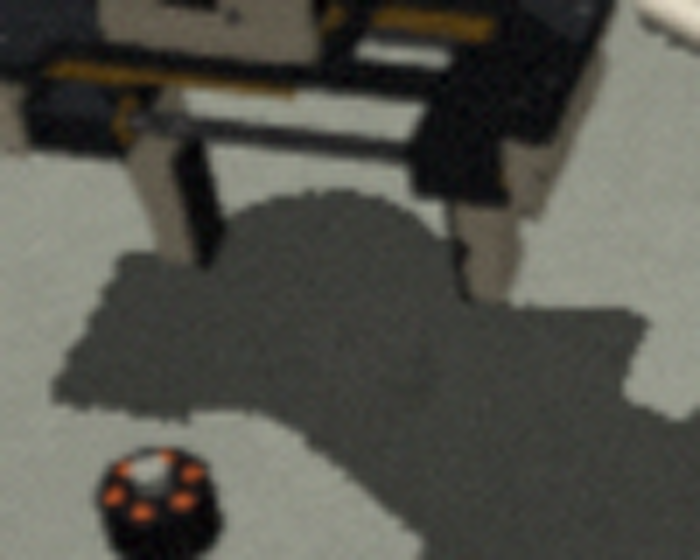

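The fingers straddle the sleeve, which sits in the gripper's shadow around (330,250), and the rotor is clear. I'll descend and close.

drive_tool([
  [[1,0,0.025,0.25,0],[1,0,0.025,0.45,0],[1,0,0.025,0.45,0]],
])

```text
time_s: 2.28
tcp_pos: [0.552, -0.339, 0.0161]
eef_rot: [180.0, -0.0, -158.5]
contact_force: [-0.4, 0.1, 0.3]
gripper_width: 0.0876
gripper_force: 0.0
```

drive_tool([
  [[-1,0,0,0,0],[-1,0,0,0,0],[-1,0,0,0,0],[-1,0,0,0,0],[-1,0,0,0,0]],
])

```text
time_s: 2.9
tcp_pos: [0.5523, -0.3386, 0.0157]
eef_rot: [-180.0, 0.0, -158.5]
contact_force: [-1.0, -0.8, 0.5]
gripper_width: 0.0433
gripper_force: 0.8
```

drive_tool([
  [[-1,0,0,0,0],[-1,0,0,0,0],[-1,0,0,0,0]],
])

```text
time_s: 3.28
tcp_pos: [0.5524, -0.3386, 0.0157]
eef_rot: [-180.0, 0.0, -158.5]
contact_force: [-0.0, -1.2, 1.6]
gripper_width: 0.0398
gripper_force: 25.0
```

drive_tool([
  [[-1,0,0,-0.4,0],[-1,0,0,-0.8,0],[-1,0,0,-1,0],[-1,0,0,-1,0]],
])

```text
time_s: 3.78
tcp_pos: [0.553, -0.3386, 0.1373]
eef_rot: [-179.9, 0.2, -158.5]
contact_force: [-0.5, 0.0, -3.5]
gripper_width: 0.04
gripper_force: 25.0
```

```bash
python3 -c "
from h import *
go([.4964,.1440,.13])"
```

```text
t 3.77 tcp [ 0.553  -0.3386  0.1373] rot [-1.7990e+02  1.5000e-01 -1.5853e+02] w 0.04 shift [-1.0332  3.9154  0.0564] turn 0 rows 7.8 0.0
```

drive_tool([
  [[-1,-0.13,0.48,0,0],[-1,-0.26,0.98,0,0],[-1,-0.26,0.98,0,0]],
])

```text
time_s: 4.15
tcp_pos: [0.5366, -0.214, 0.1339]
eef_rot: [179.9, -0.1, -158.3]
contact_force: [-0.1, -0.4, -1.5]
gripper_width: 0.04
gripper_force: 25.0
```

drive_tool([
  [[-1,-0.13,0.48,0,0],[-1,-0.26,0.98,0,0],[-1,-0.26,0.98,0,0]],
])

```text
time_s: 4.53
tcp_pos: [0.5231, -0.0938, 0.1343]
eef_rot: [179.9, -0.1, -158.3]
contact_force: [-0.2, -0.4, -2.6]
gripper_width: 0.0398
gripper_force: 25.0
```

drive_tool([
  [[-1,-0.13,0.48,0,0],[-1,-0.26,0.98,0,0],[-1,-0.26,0.98,0,0]],
])

```text
time_s: 4.9
tcp_pos: [0.5097, 0.0266, 0.1346]
eef_rot: [180.0, -0.1, -158.3]
contact_force: [-0.7, -0.3, -2.3]
gripper_width: 0.0397
gripper_force: 25.0
```

drive_tool([
  [[-1,-0.13,0.48,0,0],[-1,-0.25,0.97,0,0],[-1,-0.25,0.97,0,0],[-1,-0.25,0.97,0.4,0],[-1,-0.25,0.97,0.4,0]],
])

```text
time_s: 5.52
tcp_pos: [0.493, 0.1404, 0.0842]
eef_rot: [-179.9, -0.5, -158.6]
contact_force: [-0.9, -0.3, -2.4]
gripper_width: 0.0399
gripper_force: 25.0
```

```bash
python3 - <<'E'
from h import *
go([.4964,.1440,.078])
for n in("scene","top"):
    im=capture(n);u,v=pix(n,[.4964,.144,.06]).astype(int)
    cv2.imwrite(f"pics/n2{n}.png",cv2.resize(im[v-30:v+30,u-38:u+38,::-1],None,fx=10,fy=10,interpolation=cv2.INTER_CUBIC))
E
```

```text
t 5.53 tcp [0.493  0.1404 0.0842] rot [-179.9    -0.48 -158.64] w 0.0399 shift [-0.0375  0.0179  0.051 ] turn 0 rows 0.1 0.0
```

View pics/n2scene.png

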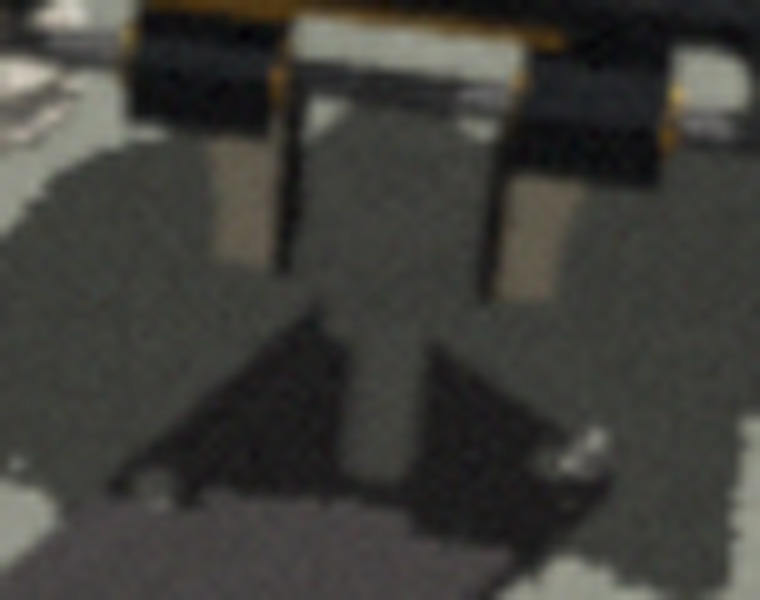

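In the picture the grip centre (~390 px) is in line with the pin axis (~388 px). The TCP reads slightly off target and may still be settling, so I'll correct and let it settle.

drive_tool([
  [[-1,-0.02,0.01,0,0],[-1,-0.02,0.01,0,0],[-1,-0.02,0.01,0,0],[-1,-0.02,0.01,0,0]],
])

```text
time_s: 6.12
tcp_pos: [0.4974, 0.1455, 0.0879]
eef_rot: [180.0, 0.0, -158.5]
contact_force: [-0.2, 0.8, -2.0]
gripper_width: 0.04
gripper_force: 25.0
```

```bash
python3 - <<'E'
from h import *
go([.4964,.1440,.078])
p=r.get_state()["tcp_pos"]
im=capture("scene");u,v=pix("scene",[.4964,.144,.06]).astype(int)
b=np.clip((im[v-30:v+30,u-38:u+38,::-1]/255.)**.6*1.4*255-60,0,255)
b=cv2.resize(b.astype(np.uint8),None,fx=10,fy=10,interpolation=cv2.INTER_CUBIC)
def poly(c,rad,z,col):
    q=[((pix("scene",[c[0]+rad*np.cos(a),c[1]+rad*np.sin(a),z])-[u-38,v-30]+.5)*10) for a in np.linspace(0,6.28,40)]
    cv2.polylines(b,[np.int32(q)],True,col,1)
poly((.4964,.144),.0045,.06,(0,0,255));poly((.4964,.144),.008,.012,(0,0,255))
poly(p,.02,p[2]-.016,(0,255,0));poly(p,.02,p[2]+.014,(0,255,0))
cv2.imwrite("pics/n3.png",b)
E
```

```text
t 6.12 tcp [0.4974 0.1455 0.0879] rot [ 1.7999e+02  3.0000e-02 -1.5852e+02] w 0.04 shift [ 0.012  -0.0083  0.0825] turn 0 rows 0.2 0.0
```

View pics/n3.png

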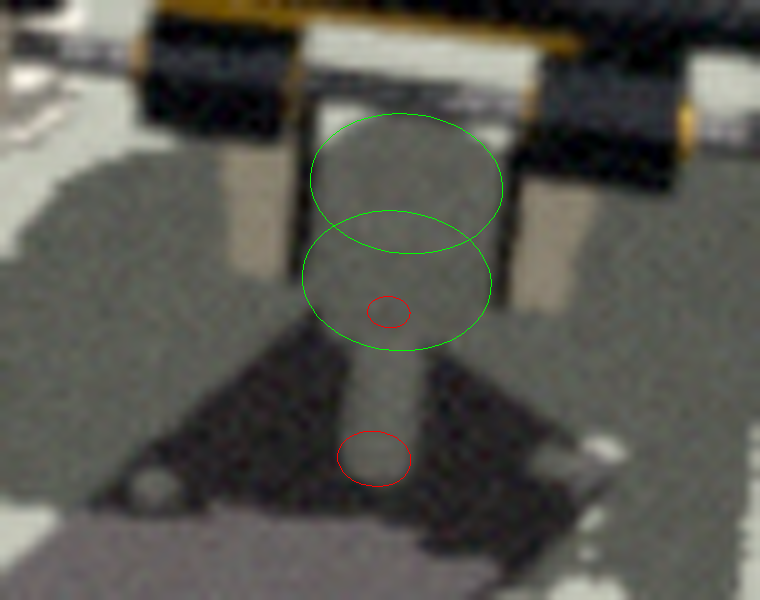

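The overlay fits both sleeve and pin. I'll correct ~1.7 mm and go down past the taper while watching the force.

drive_tool([
  [[-1,0.01,-0.008,0,0],[-1,0.01,-0.008,0.06,0],[-1,0.01,-0.008,0.1,0],[-1,0.01,-0.008,0.13,0],[-1,0.01,-0.008,0.13,0]],
])

```text
time_s: 6.8
tcp_pos: [0.4963, 0.1439, 0.0715]
eef_rot: [-180.0, -0.1, -158.5]
contact_force: [0.6, -0.2, -1.9]
gripper_width: 0.0395
gripper_force: 25.0
```

No contact: the sleeve's lower face is already 4–5 mm below the pin's top, so the pin is in the bore. I'll continue slowly.

drive_tool([
  [[-1,0,0,0.04,0],[-1,0,0,0.08,0],[-1,0,0,0.12,0],[-1,0,0,0.12,0]],
])

```text
time_s: 7.3
tcp_pos: [0.4964, 0.144, 0.0571]
eef_rot: [-180.0, -0.0, -158.5]
contact_force: [-0.4, -0.5, -2.4]
gripper_width: 0.0399
gripper_force: 25.0
```

drive_tool([
  [[-1,0,0,0.06,0],[-1,0,0,0.12,0],[-1,0,0,0.18,0],[-1,0,0,0.22,0],[-1,0,0,0.22,0]],
])

```text
time_s: 7.92
tcp_pos: [0.4964, 0.1439, 0.0307]
eef_rot: [-180.0, -0.0, -158.5]
contact_force: [0.5, 0.2, -1.8]
gripper_width: 0.0397
gripper_force: 25.0
```

drive_tool([
  [[-1,0,0,0.01,0],[-1,0,0,0.02,0],[-1,0,0,0.025,0],[-1,0,0,0.025,0]],
])

```text
time_s: 8.43
tcp_pos: [0.4965, 0.144, 0.0282]
eef_rot: [180.0, 0.0, -158.5]
contact_force: [0.0, 0.9, -2.1]
gripper_width: 0.0399
gripper_force: 25.0
```

Now just above the plate, so I'll release; any remainder is under 1 mm.

drive_tool([
  [[0.3,0,0,0,0],[0.3,0,0,0,0],[0.6,0,0,0,0],[0.6,0,0,0,0],[0.6,0,0,0,0]],
])

```text
time_s: 9.05
tcp_pos: [0.4965, 0.144, 0.0282]
eef_rot: [180.0, 0.0, -158.5]
contact_force: [-0.3, 0.4, -0.5]
gripper_width: 0.0697
gripper_force: 0.0
```

drive_tool([
  [[0.6,0,0,-0.1,0],[0.6,0,0,-0.4,0],[0.6,0,0,-0.8,0],[0.6,0,0,-1,0],[0.6,0,0,-1,0]],
])

```text
time_s: 9.68
tcp_pos: [0.4977, 0.1448, 0.1512]
eef_rot: [179.9, 0.3, -158.5]
contact_force: [1.2, -0.6, -1.1]
gripper_width: 0.07
gripper_force: 0.0
```

```bash
python3 - <<'E'
from h import *
go([.592,-.1477,.15],178.15)
E
```

```text
t 9.68 tcp [0.4977 0.1448 0.1512] rot [ 179.93    0.3  -158.51] w 0.07 shift [ 0.1621 -2.5558  0.0064] turn 0.0648 rows 4.9 2.2
```

drive_tool([
  [[1,0.03,-0.48,0,0],[1,0.06,-0.95,0,0],[1,0.06,-1,0,0]],
])

```text
time_s: 10.05
tcp_pos: [0.5336, 0.0269, 0.1475]
eef_rot: [-180.0, -0.1, -158.7]
contact_force: [-0.1, -0.3, -0.4]
gripper_width: 0.087
gripper_force: 0.0
```

drive_tool([
  [[1,0.03,-0.48,0,0],[1,0.06,-0.95,0,0],[1,0.06,-1,0,0]],
])

```text
time_s: 10.42
tcp_pos: [0.5711, -0.0869, 0.1473]
eef_rot: [180.0, -0.1, -158.7]
contact_force: [-1.6, -0.4, -0.4]
gripper_width: 0.0876
gripper_force: 0.0
```

drive_tool([
  [[1,0.02,-0.4,0,0.025],[1,0.04,-0.55,0,0.05],[1,0.04,-0.55,0,0.065],[1,0.04,-0.55,0,0.065],[1,0.04,-0.55,0,0.065]],
])

```text
time_s: 11.05
tcp_pos: [0.5905, -0.1469, 0.1481]
eef_rot: [180.0, -0.0, 178.2]
contact_force: [0.3, 0.6, 0.1]
gripper_width: 0.0877
gripper_force: 0.0
```

```bash
python3 - <<'E'
from h import *
go([.592,-.1477,.07],178.15)
n="top";im=capture(n);cv2.imwrite("pics/n4.png",np.hstack([cv2.resize(im[v-25:v+25,u-20:u+20,::-1],None,fx=10,fy=10,interpolation=cv2.INTER_CUBIC) for u,v in (pix(n,[.4964,.144,.042]).astype(int),pix(n,[.65,-.148,.036]).astype(int))]))
E
```

```text
t 11.05 tcp [ 0.5905 -0.1469  0.1481] rot [ 1.8000e+02 -2.0000e-02  1.7825e+02] w 0.0877 shift [-0.0126 -0.0061  0.6504] turn 0.0003 rows 1.2 0.0
```

View pics/n4.png

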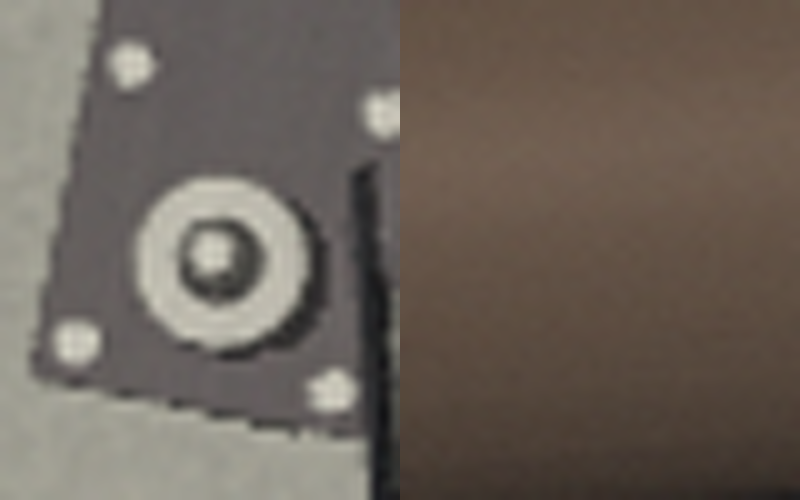

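The sleeve sits concentric on the pin, ring centre (218,262) with the pin in its bore, down on the plate and released. Next is the lever.

drive_tool([
  [[1,-0.013,-0.006,0.3,0],[1,-0.013,-0.006,0.6,0],[1,-0.013,-0.006,0.8,0],[1,-0.013,-0.006,0.8,0],[1,-0.013,-0.006,0.8,0]],
])

```text
time_s: 11.72
tcp_pos: [0.593, -0.1483, 0.0532]
eef_rot: [-180.0, 0.1, 178.1]
contact_force: [-0.5, -0.4, 0.3]
gripper_width: 0.0876
gripper_force: 0.0
```

```bash
python3 - <<'E'
from h import *
go([.592,-.1477,.018],178.15)
E
```

```text
t 11.72 tcp [ 0.593  -0.1483  0.0532] rot [-1.7999e+02  7.0000e-02  1.7815e+02] w 0.0876 shift [0.0086 0.005  0.2936] turn -0.0 rows 0.6 0.0
```

drive_tool([
  [[1,0.005,0.003,0.15,0],[1,0.005,0.003,0.29,0],[1,0.005,0.003,0.29,0]],
])

```text
time_s: 12.1
tcp_pos: [0.591, -0.1481, 0.0167]
eef_rot: [-180.0, -0.1, 178.1]
contact_force: [0.1, 0.3, -0.4]
gripper_width: 0.0875
gripper_force: 0.0
```

drive_tool([
  [[-1,0,0,0,0],[-1,0,0,0,0],[-1,0,0,0,0],[-1,0,0,0,0],[-1,0,0,0,0]],
], squeeze=50)

```text
time_s: 12.72
tcp_pos: [0.5917, -0.1481, 0.0175]
eef_rot: [180.0, 0.0, 178.1]
contact_force: [-0.0, 0.7, 0.2]
gripper_width: 0.0433
gripper_force: 0.0
```

drive_tool([
  [[-1,0,0,0,0],[-1,0,0,0,0],[-1,0,0,0,0],[-1,0,0,0,0],[-1,0,0,0,0]],
])

```text
time_s: 13.35
tcp_pos: [0.5916, -0.1482, 0.0173]
eef_rot: [180.0, -0.0, 178.1]
contact_force: [0.1, -0.1, -0.4]
gripper_width: 0.0218
gripper_force: 50.0
```

drive_tool([
  [[-1,0,0,-0.15,0],[-1,0,0,-0.4,0],[-1,0,0,-0.7,0],[-1,0,0,-1,0],[-1,0,0,-1,0]],
])

```text
time_s: 13.98
tcp_pos: [0.5934, -0.1482, 0.1415]
eef_rot: [180.0, 0.4, 178.1]
contact_force: [0.7, 0.8, -5.1]
gripper_width: 0.0217
gripper_force: 50.0
```

```bash
python3 - <<'E'
from h import *
a=np.radians(-11.5);print(.4964+.0525*np.cos(a),.144+.0525*np.sin(a))
go([.5478,.1335,.1375],168.5)
s=r.get_state();print(s["contact_force"],s["moment"])
n="scene";im=capture(n);u,v=pix(n,[.62,-.15,.14]).astype(int);cv2.imwrite("pics/n5.png",cv2.resize(im[v-70:v+60,u-80:u+80,::-1],None,fx=5,fy=4.6,interpolation=cv2.INTER_CUBIC))
E
```

```text
0.5478460469925935 0.13353318344309714
t 13.97 tcp [ 0.5934 -0.1482  0.1415] rot [179.99   0.36 178.09] w 0.0217 shift [0.458  2.3339 0.0304] turn 0.0266 rows 4.6 0.9
[ 0.70945432  0.79675655 -5.06605317] [-0.00710178 -0.0808182  -0.02473524]
```

View pics/n5.png

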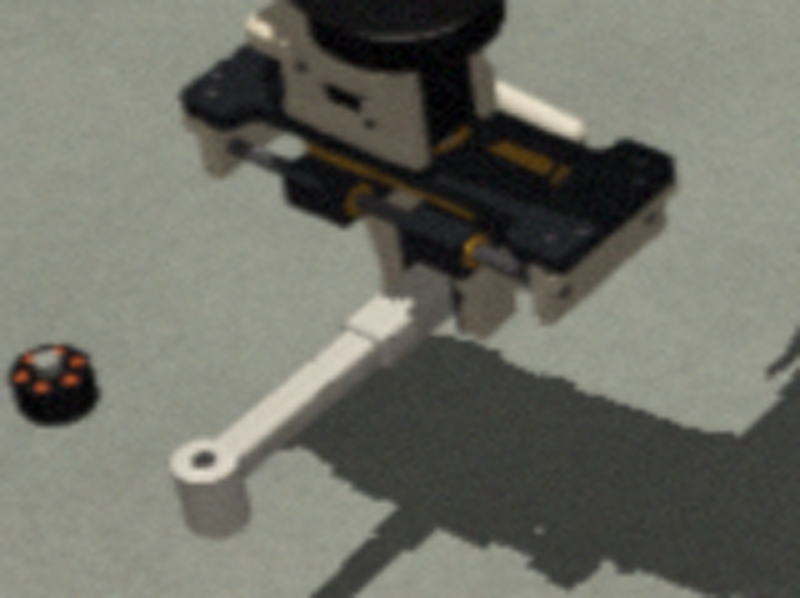

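The lever hangs level from the jaws, tail eye top at (203,458) in the crop. I'll move to the fixture gently, keeping the height.

drive_tool([
  [[-1,0.03,0.15,0,0],[-1,0.08,0.4,0,0],[-1,0.14,0.7,0,0],[-1,0.2,1,0,0]],
])

```text
time_s: 14.52
tcp_pos: [0.5701, -0.026, 0.1359]
eef_rot: [-180.0, -0.2, 178.1]
contact_force: [0.9, 0.3, -4.6]
gripper_width: 0.0217
gripper_force: 50.0
```

drive_tool([
  [[-1,0.06,0.3,0,0],[-1,0.12,0.6,0,0],[-1,0.16,0.85,0,0],[-1,0.2,1,0,0],[-1,0.2,1,0,0]],
])

```text
time_s: 15.15
tcp_pos: [0.5508, 0.0944, 0.1366]
eef_rot: [-180.0, -0.1, 178.2]
contact_force: [0.4, -0.3, -3.3]
gripper_width: 0.0216
gripper_force: 50.0
```

drive_tool([
  [[-1,0.02,0.1,0,0.008],[-1,0.04,0.25,0,0.016],[-1,0.05,0.33,0,0.0265],[-1,0.05,0.33,0,0.0265],[-1,0.05,0.33,0,0.0265]],
])

```text
time_s: 15.78
tcp_pos: [0.5468, 0.1323, 0.1371]
eef_rot: [-180.0, -0.0, 168.6]
contact_force: [-0.5, -0.9, -4.4]
gripper_width: 0.0214
gripper_force: 50.0
```

```bash
python3 - <<'E'
from h import *
go([.5478,.1335,.1285],168.5)
E
```

```text
t 15.78 tcp [0.5468 0.1323 0.1371] rot [-1.7996e+02 -4.0000e-02  1.6859e+02] w 0.0214 shift [-0.006   0.0115  0.0713] turn 0.0002 rows 0.1 0.0
```

drive_tool([
  [[-1,-0.006,0.01,0.02,0],[-1,-0.006,0.01,0.05,0],[-1,-0.006,0.01,0.07,0],[-1,-0.006,0.01,0.07,0],[-1,-0.006,0.01,0.07,0]],
])

```text
time_s: 16.4
tcp_pos: [0.548, 0.1341, 0.129]
eef_rot: [180.0, 0.0, 168.5]
contact_force: [0.5, 0.2, -4.1]
gripper_width: 0.0215
gripper_force: 50.0
```

```bash
python3 - <<'E'
from h import *
go([.5478,.1335,.1285],168.5)
s=r.get_state();p=s["tcp_pos"];a=np.radians(s["eef_rot"][2]-180);d=np.array([np.cos(a),np.sin(a)])
zu=p[2]-.0173; T=np.r_[p[:2]+d*.1475,zu+.036];B=np.r_[p[:2]-d*.0525,zu+.04]
o=[]
for n in("scene","top"):
    im=capture(n)[:,:,::-1].copy()
    for q in(T,B):
        w=pix(n,q);u,v=w.round().astype(int);c=cv2.resize(im[v-18:v+18,u-24:u+24],None,fx=8,fy=8,interpolation=cv2.INTER_CUBIC)
        x,y=((w-[u-24,v-18]+.5)*8).astype(int);cv2.drawMarker(c,(int(x),int(y)),(0,0,255),0,14,1);o.append(c)
    print(n,pix(n,T),pix(n,B))
cv2.imwrite("pics/n6.png",np.vstack([np.hstack(o[:2]),np.hstack(o[2:])]))
E
```

```text
t 16.4 tcp [0.548  0.1341 0.129 ] rot [180.     0.   168.54] w 0.0215 shift [ 0.0008 -0.0057  0.0042] turn 0.0001 rows 0.0 0.0
scene [296.38467525 265.99933104] [364.6404176  208.51278266]
top [298.94472798 179.31495395] [280.13339351 273.09909233]
```

View pics/n6.png

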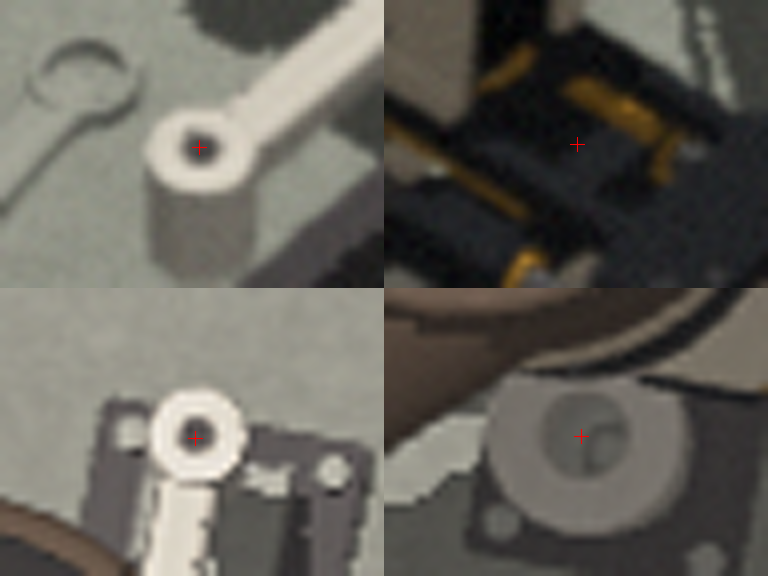

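Predicted and seen positions agree within 1 px: tail at (200,148) in the scene view and (197,435) in the top view, boss bore at (585,437) in the top view with the pin visible through it. The lever is level and still, so I'll settle briefly and hand in.

drive_tool([
  [[-1,0,0,0,0],[-1,0,0,0,0],[-1,0,0,0,0]],
])

```text
time_s: 16.88
tcp_pos: [0.548, 0.1341, 0.129]
eef_rot: [-180.0, 0.0, 168.5]
contact_force: [0.2, 0.6, -4.8]
gripper_width: 0.0214
gripper_force: 50.0
```

```bash
python3 -c "
from h import *
print(job.close_job())"
```

```text
the job is handed in; nothing more can be done
None
```

I handed the job in at about 17 s without a verdict coming back: the fitting sleeve is seated on the pin and released, the tight sleeve was left untouched, and the lever is held level and still over the fixture, about 5 cm above the pin's top.

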